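Dock the tape measure and draw its blade to the line on a strip

ROBOT

A 6-joint arm with a two-finger parallel gripper is mounted at the origin on a cart in front of the work surface, level with it; the furniture and walls round the work are solid. World frame = base frame: x ahead of the robot, y to its left, z up, the work surface at z = 0. Lengths are in m, angles in degrees, forces in N, time in s.
With the tool pointing down it reaches from about 0.3 to 0.75 m from the base axis. Payload 8.5 kg.
Tool frame: the origin (TCP) lies midway between the tips of the shut fingers; the grasp point (between the pads) lies 19 mm behind it (env.tcp_to_grasp is the z of the grasp point in the tool frame, in m); z points along the fingers, y is the line along which they close (so a half turn about z gives the same grasp; the last joint's range is limited). The gripper opens to 85 mm and grips with 20 to 120 N. Pads are 22 mm wide; open, the fingers measure 114 mm over their backs; the gripper's body (76 mm by 85 mm) begins 54 mm behind the grasp point. The pads swing forward as they close: fully open they stand 13 mm farther back than shut.
Start: joints at [-80.289, 21.807, 74.336, -0, 83.858, -12.336], TCP at [0.206, -0.51, 0.198] pointing down, gripper open.
Joint ranges: [-178.18, 178.18], [-50.72, 133.34], [12.68, 142.11], [-81.47, 261.47], [9.98, 163.14], [-165.26, 165.26]. Speed limits (degrees/s): [136.94, 136.94, 180, 180, 180, 180].

INTERFACE

Orientations are given as a 3x3 rotation matrix whose columns are the frame's x, y, z axes.
In Python, from rig import env, imaging, job, models gives the robot as it stands. The module is installed in compiled form; this text tells all that it offers.
- The arm moves only by the tool jog_arm, never from a script. Its argument "plan" is text: rows parted by semicolons, each of 7 numbers parted by spaces: the turn, a rotation vector about the tool's x, y, z in degrees, then the shift along the tool's x, y, z in cm, then the closure in counts, from 0 (fully open) to 255 (shut). In form: rx ry rz x y z claw; .... A call has 1 to 10 rows; each row shifts and turns the commanded pose from where the row before left it, along the tool's axes as they then stand; what a row does not reach is not made up. A row lasts 1/12 s, in which the tool goes at most 41.7 mm and 7.16 degrees, less where a joint would pass 70% of its speed; a pose out of reach is approached as far as the arm can. A call with a gripper value outside its range is refused whole. The fingers move at their own pace and stop on an object; "grip_force" is the grip in N (left out, the last holds). Time passes only in rows, so rows that do not move let the fingers close. It gives the time, the measured TCP pose, the force, the opening and the grip force at its end, in the units of the state.
- env.observe(): the state, without advancing time (a new reading comes with each control period).
- imaging.get_image(name): name is "side" or "top" or "wrist"; returns a dict with "pixels" (480x640x3 uint8, red, green, blue), "depth" (480x640 float32, m along the optical axis (not along the pixel's ray), 0 where there is no reading), "fov_y" (degrees; the focal length in pixels is half the picture's height over the tangent of half this angle, whatever the lens; pixels are square), "cx", "cy" (the principal point, pixels), "world_from_camera" (4x4, takes a point from camera to world coordinates). Camera axes: x right, y down, z forward; pixel columns grow to the right and rows downward; lengths in m; the calibration is good to about 2 mm. A picture is of the moment at which its call begins.
- job.close_job(): hands the job in; it is judged then, once.
Trained networks look in the newest picture that a camera, given by its name, has taken for a name from the list of things; names that differ only in an ending like _2 or _b are one class to them, and where a whole thing is asked for, a point or a joint stands for the part that bears it (a point fixed in the world has none). Each returns a list of dicts, best first, with "confidence" (0 to 1); they miss things now and then, are a little off and sometimes report something else, mostly with a low value. They report only what shows in the picture. A call takes as long as a camera call. They do not tell look-alikes from the thing itself.
- models.outline_of(camera, query): "region" (480x640 bool, what is visible of it) and "bbox" ([centre column, centre row, width, height] in pixels, round what is visible of it).
- models.tip_of(camera, query): "at" ([column, row] in pixels: a listed point, or the origin of a listed thing).
The state is a dict: "time_s": time; "q": joint angles; "qvel": joint speeds; "joint_efforts": joint torques, N m; "position": TCP position; "tool_rot": TCP orientation; "ft_force": force on the tool from outside, world axes, zero at the start; "wrist_torque": the same for the moment, N m; "grip_width": finger opening in m; "gripper_force": force on a finger pad.
Only numpy, scipy, OpenCV 4.12 (cv2) and the standard library are available. Lean on these libraries where they do the work, as an engineer would, in place of code of your own. Each camera call takes 0.05 s, during which the arm holds its last target. There are 200 camera calls.

TASK

Take the length of the wooden strip on the measuring board as far as the black line on its blue masking tape. Set the yellow tape measure that stands by the board gently down in the board's black dock, upright and fully home with its blade towards the open slot, and let go; then take the blade by its steel end hook, draw it out along the strip until the hook is level with the line, and leave it locked there. The strip must stay against its stop and the other things where they are.

Things in the scene. Friction and masses are not known exactly. Their poses are not given: they have to be found in the camera images.
- tape_mid (a point): Yellow tape measure with a black rubber nose, standing on the desk left of the board, 34 mm thick (its x), 80 mm long with the nose (its y), 60 mm high (its z), 0.35 kg; grasp the case across its two flat sides, 34 mm, mid height or above. This point is in the middle of the case, 30 mm above its base; +y points to the nose, along the blade. From this point the nose's face is 47 mm ahead (+y), the case's back 33 mm behind; the nose is 30 mm wide and 21 mm high.
- blade_end (a point): Steel end hook of the tape's blade: an upright plate 16 mm wide (x), 4 mm thick (y), 20 mm high; this point is its centre, 11.5 mm above the tape's base. The axes are the tape's. Grasp it across its 16 mm width. The yellow blade behind it is 12 mm wide and 9 mm above the base.
- tape_blade (a joint): How far the blade is drawn out, m: distance of the hook from its fully retracted place at the nose's face (0 in, 0.2 the most). The spring pulls it in with about 3 N and a self-locking brake holds it wherever it is left; drawing it out takes about 8 N, pushing it back in about 2 N.
- dock_seat (a point): Floor of the black dock (11 mm above the desk) on the measuring board, where the middle line of the blade runs. With the tape home and upright, its axes along these, tape_mid is 30 mm above (z) and 5 mm ahead (+y) of this point, with 2 to 3 mm play each way. Cheeks (37 mm apart), back wall and front jaws are 11 mm high, with flared lips up to 23 mm above the floor. The blade runs out to +y, clear of the board.
- board: Measuring board, plywood, 130 x 360 x 9 mm, fixed flat on the desk, long along its y, dock at its -y end; origin under its centre, axes as the dock's. Two jaws stand in front of the tape's nose with an 18 mm slot for the blade; their lips reach to 70 mm ahead (+y) of dock_seat.
- cut_line (a point): The black line, 2 mm wide, across a band of blue masking tape on the wooden strip; this point is on the strip's top at the middle of the line. The axes are the strip's and run along the dock's: +y away from the dock. The line lies 110 to 175 mm from the strip's end at the dock. The hook is level with the line when blade_end and this point have the same y in the dock's frame.
- strip: Loose wooden strip, 235 mm long (its y), 32 mm wide, 18 mm high, lying on the board beside the blade's path with one end against the stop at the dock and one side against the fence. Origin at the centre of its underside. Its near side is 41 mm from the middle line of the blade, towards +x of the dock.
- calculator: Bystander: calculator lying behind the board, 122 x 78 x 15 mm, origin under its centre.
- mug_tea: Bystander: mug, 90 mm wide, 94 mm high, to the right; origin under it.
- pencil_a: Bystander: green pencil lying in front of the board, 160 mm long; origin under its centre.
Mind the look-alikes: they are no part of the job. What is shaped like the part that bears tape_mid but green or red is not meant.

How it is judged (in metres and radians):
On the way:
1. the tape measure stands home in the dock, let go, its blade still short (drawn out less than 80 mm) (x of tape_mid in the frame of dock_seat between -0.006 and 0.006 m and y of tape_mid in the frame of dock_seat between -0.002 and 0.012 m and z of tape_mid in the frame of dock_seat below 0.034 m and angle between tape_mid's own z axis and vertical below 0.08 rad and y of blade_end in the frame of dock_seat above 0.03 m and contact force between the fingers and anything else below 0.2 N and value of joint tape_blade below 0.08 m), for 0.2 s.
At the end, for the whole second after the job is handed in: The tape stands upright and home in the dock (within 6 mm across and 7 mm along, less than 0.08 rad off upright, on the floor), nose towards the slot; the end hook is level with the black line within 6 mm and at rest; the strip is within 10 mm of where it lay (x of tape_mid in the frame of dock_seat between -0.006 and 0.006 m and y of tape_mid in the frame of dock_seat between -0.002 and 0.012 m and z of tape_mid in the frame of dock_seat below 0.034 m and angle between tape_mid's own z axis and vertical below 0.08 rad and y of blade_end in the frame of dock_seat above 0.03 m and y of blade_end in the frame of cut_line between -0.006 and 0.006 m and velocity of joint tape_blade between -0.003 and 0.003 m/s and distance of strip from where it was at the start of the episode below 0.01 m); the robot touches nothing.
It fails at once if the strip was shifted more than 10 mm (distance of strip from where it was at the start of the episode above 0.01 m).
It fails at once if the dock or its board was struck or pressed hard (over 60 N) (contact force between board and anything else above 60 N).
It fails at once if a bystander was shifted more than 30 mm (distance of any of calculator, mug_tea, pencil_a from where it was at the start of the episode above 0.03 m).
It also fails if it takes over 64 s, if anything falls off the work surface, if the arm or the gripper's body presses on something with over 40 N, if the wrist force passes 120 N, or if a joint passes its speed limit or range.

## Working session

There is one attempt and no reset: what is moved stays moved. The work goes in short steps, Python scripts to look and compute and a tool call to move; the robot and the scene stay as the last step left them, time stands still between calls to the robot, and variables do not carry over. Pictures are saved under pics/ and viewed, at most 10 in all, crops included, and the job is handed in when it is done.

Besides the shell and the picture viewer there is one more tool, called after "Emit:" as name(argument=value, ...), one argument or row to a line, values as JSON. jog_arm: Moves the arm, as the interface text tells. Its arguments: {"type":"object","properties":{"plan":{"type":"string"},"grip_force":{"type":"number"}},"required":["plan"]}

```bash
mkdir -p pics
cat > h.py <<'E'
from rig import env, imaging, job, models
import numpy as np, cv2
def cam(n):
    return imaging.get_image(n)
def world(im,u,v,z=None):
    f=240/np.tan(np.radians(im["fov_y"])/2); T=im["world_from_camera"]
    r=np.array([(u-im["cx"])/f,(v-im["cy"])/f,1.0])
    if z is None: d=im["depth"][int(round(v)),int(round(u))]
    else:
        w=T[:3,:3]@r; d=(z-T[2,3])/w[2]
    return T[:3,:3]@(r*d)+T[:3,3]
def cloud(im):
    f=240/np.tan(np.radians(im["fov_y"])/2); T=im["world_from_camera"]
    v,u=np.mgrid[:480,:640]; d=im["depth"]
    p=np.stack([(u-im["cx"])/f*d,(v-im["cy"])/f*d,d],-1)
    return p@T[:3,:3].T+T[:3,3]
def save(im,n): cv2.imwrite(f"pics/{n}.png",im["pixels"][:,:,::-1])
E
python3 - <<'E'
from h import *
for n in ("top","side"):
    im=cam(n); save(im,n+"0")
    print(n,np.round(im["world_from_camera"],3).tolist())
    for q in ("tape_mid","blade_end","dock_seat","cut_line","board","strip"):
        for r in models.tip_of(n,q)[:3]:
            u,v=r["at"]; print(q,round(r["confidence"],2),np.round(r["at"]),np.round(world(im,u,v),3))
E
```

```text
top [[0.025, -0.991, 0.133, 0.337], [-1.0, -0.027, -0.014, 0.083], [0.018, -0.132, -0.991, 1.495], [0.0, 0.0, 0.0, 1.0]]
tape_mid 0.96 [261. 295.] [0.399 0.196 0.056]
tape_mid 0.87 [145. 292.] [0.398 0.476 0.056]
tape_mid 0.75 [213. 284.] [0.422 0.313 0.059]
blade_end 0.75 [355. 312.] [ 0.366 -0.034  0.006]
blade_end 0.48 [171. 293.] [ 0.4    0.426 -0.007]
dock_seat 0.7 [420. 261.] [ 0.498 -0.195  0.009]
cut_line 0.63 [336. 236.] [0.55  0.017 0.028]
board 0.8 [368. 252.] [ 0.517 -0.065  0.007]
strip 0.81 [351. 238.] [ 0.549 -0.019  0.026]
side [[-0.998, -0.066, 0.025, 0.506], [-0.07, 0.875, -0.48, 0.911], [0.01, -0.48, -0.877, 1.577], [0.0, 0.0, 0.0, 1.0]]
tape_mid 0.89 [366. 318.] [0.423 0.325 0.06 ]
tape_mid 0.77 [373. 282.] [0.406 0.212 0.058]
tape_mid 0.66 [371. 379.] [0.404 0.494 0.06 ]
blade_end 0.53 [365. 352.] [0.417 0.404 0.003]
dock_seat 0.6 [348. 172.] [ 0.497 -0.205  0.005]
cut_line 0.58 [326. 230.] [0.554 0.034 0.029]
board 0.65 [340. 209.] [ 0.515 -0.056  0.011]
strip 0.76 [326. 220.] [ 0.556 -0.006  0.023]
```

View pics/top0.png

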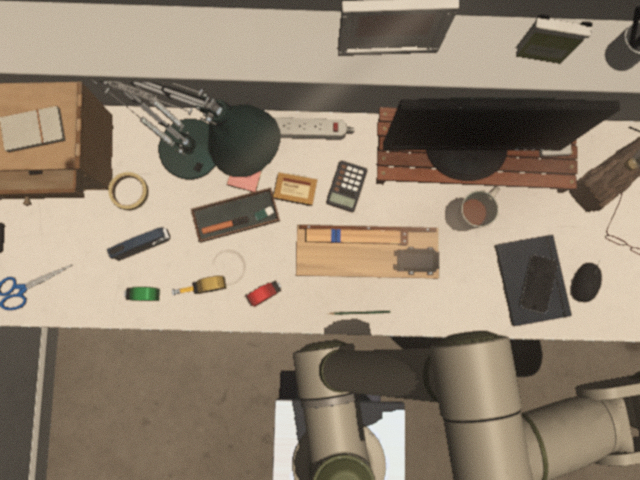

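Run:
```python
from h import *
im=cam("top"); P=cloud(im)
px=im["pixels"].astype(int)
for r in models.outline_of("top","tape_mid")[:4]:
    m=r["region"]; t=m&(P[...,2]>0.048)
    xy=P[t][:,:2]; rect=cv2.minAreaRect((xy*1000).astype(np.float32))
    print("tape",round(r["confidence"],2),m.sum(),np.round(rect[0]),np.round(rect[1]),round(rect[2],1),px[t].mean(0).round(),P[t][:,2].mean().round(3))
for q in ("board","strip"):
    r=models.outline_of("top",q)[0]; m=r["region"]
    m=m&(P[...,2]>(0.004 if q=="board" else .018))
    rect=cv2.minAreaRect((P[m][:,:2]*1000).astype(np.float32)); print(q,m.sum(),np.round(rect[0]),np.round(rect[1]),round(rect[2],2))
# black line in blue band
hsv=cv2.cvtColor(im["pixels"],cv2.COLOR_RGB2HSV)
s=models.outline_of("top","strip")[0]["region"]
b=(s&(hsv[...,0]>95)&(hsv[...,0]<130)&(hsv[...,1]>80)); v,u=np.nonzero(b); print("blue px",u.min(),u.max(),v.min(),v.max())
c=cv2.resize(im["pixels"][180:340,240:460],None,fx=3.6,fy=3.6,interpolation=cv2.INTER_CUBIC); cv2.imwrite("pics/c1.png",c[:,:,::-1])
```

```text
tape 0.96 478 [364. 159.] [150.  60.] 48.4 [178.  71.  63.] 0.062
tape 0.76 531 [377. 295.] [430.  36.] 83.9 [ 77. 129.  74.] 0.071
tape 0.74 595 [397. 212.] [281.  49.] 75.1 [171. 139.  82.] 0.062
board 5322 [460. -63.] [246. 359.] 0.15
strip 1200 [457. -29.] [234. 234.] 1.58
blue px 332 339 230 241
```

View pics/c1.png

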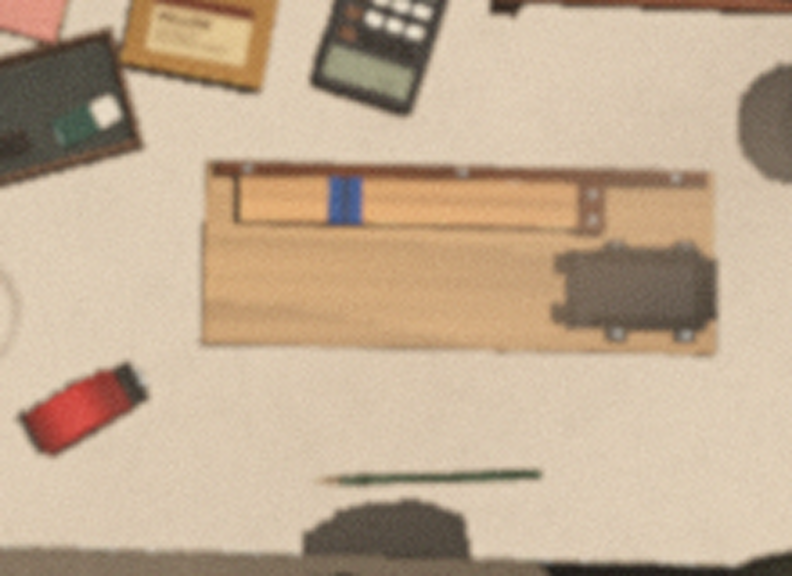

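```bash
cat >> h.py <<'E'
from scipy.spatial.transform import Rotation as Ro
def Rdown(yaw):  # tool x axis along world direction yaw deg (from +x); z down; y = z x x
    c,s=np.cos(np.radians(yaw)),np.sin(np.radians(yaw))
    x=np.array([c,s,0]);z=np.array([0,0,-1.]);return np.stack([x,np.cross(z,x),z],1)
def go(p,yaw,half=True):
    o=env.observe();R=np.array(o["tool_rot"]);p0=np.array(o["position"])
    c=[(Ro.from_matrix(R.T@Rdown(y)).as_rotvec(degrees=True),y) for y in ((yaw,yaw+180) if half else (yaw,))]
    rv,y=min(c,key=lambda t:np.linalg.norm(t[0]))
    d=100*R.T@(np.array(p)-p0); d2=100*Rdown(y).T@(np.array(p)-p0)
    print("t",round(o["time_s"],2),"q",np.round(o["q"],1),"turn",np.round(rv,2),"shift cm before",np.round(d,2),"after turn",np.round(d2,2),"yaw",y, "rows>=",round(max(np.linalg.norm(rv)/7.16,np.linalg.norm(d)/4.17),1))
E
python3 - <<'E'
from h import *
print(np.round(env.observe()["tool_rot"],3).tolist(),env.tcp_to_grasp)
go([0.42,-0.15,0.30],90)
im=cam("wrist"); print(np.round(im["world_from_camera"],3).tolist(),im["fov_y"])
E
```

```text
[[0.927, 0.375, 0.0], [0.375, -0.927, 0.0], [0.0, -0.0, -1.0]] -0.0187
t 0.95 q [-80.3  21.8  74.3   0.   83.9 -12.3] turn [  0.    -0.   -67.95] shift cm before [ 33.3  -25.33 -10.16] after turn [ 35.98  21.35 -10.16] yaw 90 rows>= 10.3
[[0.376, -0.877, -0.3, 0.283], [-0.927, -0.356, -0.122, -0.478], [0.0, 0.324, -0.946, 0.375], [0.0, 0.0, 0.0, 1.0]] 70.82274015668985
```

Emit:
jog_arm(
  plan="0 0 0 3.3 -2.5 -1.0 0;0 0 0 3.3 -2.5 -1.0 0;0 0 0 3.3 -2.5 -1.0 0;0 0 0 3.3 -2.5 -1.0 0;0 0 0 3.3 -2.5 -1.0 0;0 0 0 3.3 -2.5 -1.0 0;0 0 0 3.3 -2.5 -1.0 0;0 0 0 3.3 -2.5 -1.0 0;0 0 0 3.3 -2.5 -1.0 0;0 0 0 3.3 -2.5 -1.0 0",
)

```text
time_s: 1.83
position: [0.4144, -0.1599, 0.297]
tool_rot: [[0.927, 0.375, 0.001], [0.375, -0.927, -0.0], [0.0, 0.001, -1.0]]
ft_force: [0.3, -0.6, -0.4]
grip_width: 0.0853
gripper_force: 0.0
```

Emit:
jog_arm(
  plan="0 0 -6.8 0 0 0 0;0 0 -6.8 0 0 0 0;0 0 -6.8 0 0 0 0;0 0 -6.8 0 0 0 0;0 0 -6.8 0 0 0 0;0 0 -6.8 0 0 0 0;0 0 -6.8 0 0 0 0;0 0 -6.8 0 0 0 0;0 0 -6.8 0 0 0 0;0 0 -6.8 0 0 0 0",
)

```text
time_s: 2.67
position: [0.4138, -0.1619, 0.2963]
tool_rot: [[-0.007, 1.0, 0.0], [1.0, 0.007, -0.0], [-0.0, 0.0, -1.0]]
ft_force: [0.5, -0.4, -0.3]
grip_width: 0.0854
gripper_force: 0.0
```

Run:
```python
from h import *
im=cam("wrist"); save(im,"w1")
go([0.42,0.20,0.30],90)
for q in ("dock_seat","cut_line","blade_end","strip"):
  for r in models.tip_of("wrist",q)[:2]:
    u,v=r["at"]; print(q,round(r["confidence"],2),np.round(r["at"]),np.round(world(im,u,v),3))
```

```text
t 2.72 q [-36.7   7.6  78.    0.   94.4 -37.5] turn [0.   0.   0.79] shift cm before [36.17  1.11 -0.37] after turn [36.19  0.62 -0.37] yaw 90 rows>= 8.7
dock_seat 0.94 [378. 210.] [ 0.501 -0.197  0.011]
cut_line 0.9 [439.  29.] [0.553 0.023 0.029]
strip 0.87 [431.  75.] [ 0.55  -0.026  0.028]
```

View pics/w1.png

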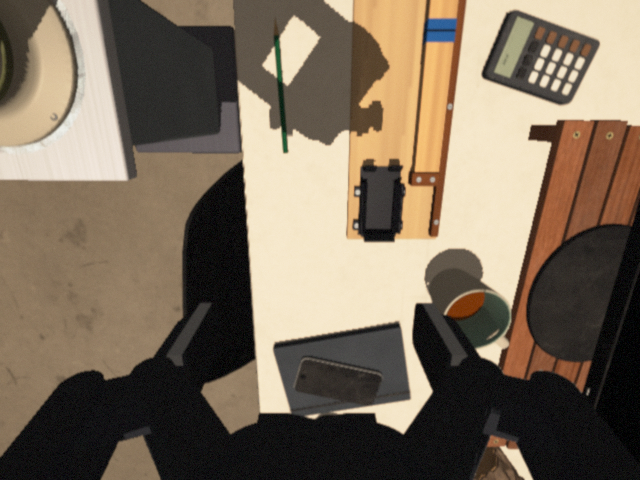

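Run:
```python
from h import *
im=cam("wrist"); np.savez("w1.npz",**{k:v for k,v in im.items()})
P=cloud(im); hsv=cv2.cvtColor(im["pixels"],cv2.COLOR_RGB2HSV)
# board's edges: left edge (plywood vs desk) by height; use z 5..12mm region
b=models.outline_of("wrist","board")[0]["region"]
pts=[]
for v in range(20,150,5):
    for us in [np.nonzero((hsv[v,:,1]>85))[0]]:
        us=us[(us>335)&(us<380)]
        if len(us): pts.append(world(im,us[0]-.5,v,0.009)[:2])
pts=np.array(pts); print("left edge",np.round(pts[::5],4).tolist()); k=np.polyfit(pts[:,1],pts[:,0],1); print("dx/dy",k)
# strip left edge from depth
e=[]
for v in range(45,165,4):
    z=P[v,400:450,2]; i=np.nonzero(z>0.02)[0]
    if len(i): e.append(world(im,400+i[0]-.5,v,0.027)[:2])
e=np.array(e); print("strip dx/dy",np.polyfit(e[:,1],e[:,0],1))
# dock profile
for v in (175,190,200,210,220,230,236):
    print(v,round(P[v,380,1],4),[(u,round(float(P[v,u,0])*1000),round(float(P[v,u,2])*1000)) for u in range(352,410,3)])
print("col380",[(v,round(float(P[v,380,1])*1000),round(float(P[v,380,2])*1000)) for v in range(158,246,3)])
print("col366",[(v,round(float(P[v,366,1])*1000),round(float(P[v,366,2])*1000)) for v in range(158,246,3)])
g=cv2.cvtColor(im["pixels"],cv2.COLOR_RGB2GRAY)
for v in range(15,46): print(v,g[v,430:450].mean().round(),im["pixels"][v,438],round(world(im,440,v,0.027)[1],4),end=" | ")
```

```text
left edge [[0.4555, 0.0349], [0.4552, 0.0085], [0.456, -0.019], [0.4556, -0.0477], [0.4552, -0.0777], [0.4561, -0.1092]]
dx/dy [-0.00561493  0.4553877 ]
strip dx/dy [-0.00387679  0.53847537]
175 -0.1484 [(352, 462, 10), (355, 466, 10), (358, 470, 11), (361, 474, 12), (364, 478, 13), (367, 482, 12), (370, 486, 11), (373, 490, 13), (376, 494, 12), (379, 498, 13), (382, 503, 11), (385, 507, 12), (388, 511, 11), (391, 515, 12), (394, 519, 12), (397, 523, 11), (400, 527, 13), (403, 532, 10), (406, 536, 7), (409, 538, 18)]
190 -0.1692 [(352, 463, 10), (355, 466, 15), (358, 470, 16), (361, 472, 33), (364, 476, 31), (367, 481, 25), (370, 487, 11), (373, 491, 14), (376, 496, 11), (379, 500, 12), (382, 504, 13), (385, 508, 10), (388, 512, 14), (391, 516, 11), (394, 518, 20), (397, 521, 27), (400, 524, 32), (403, 527, 32), (406, 537, 10), (409, 542, 9)]
200 -0.1829 [(352, 463, 10), (355, 467, 9), (358, 471, 10), (361, 472, 33), (364, 477, 30), (367, 484, 12), (370, 488, 13), (373, 492, 13), (376, 496, 13), (379, 500, 12), (382, 504, 13), (385, 509, 12), (388, 513, 13), (391, 517, 12), (394, 519
[... 2707 characters left out ...]
  95 154] 0.0273 | 24 90.0 [ 45  98 156] 0.0263 | 25 89.0 [ 43  94 153] 0.0253 | 26 88.0 [ 46  95 152] 0.0243 | 27 82.0 [ 45  88 140] 0.0233 | 28 62.0 [ 35  63 104] 0.0223 | 29 45.0 [37 52 76] 0.0213 | 30 64.0 [ 32  69 106] 0.0203 | 31 85.0 [ 46  93 150] 0.0193 | 32 90.0 [ 47  99 155] 0.0183 | 33 91.0 [ 49 101 157] 0.0173 | 34 91.0 [ 46  97 157] 0.0163 | 35 90.0 [ 45  99 157] 0.0152 | 36 90.0 [ 48 101 160] 0.0142 | 37 90.0 [ 44  98 155] 0.0132 | 38 90.0 [ 45  99 158] 0.0122 | 39 95.0 [ 59 104 158] 0.0112 | 40 117.0 [108 119 151] 0.0101 | 41 158.0 [179 147 131] 0.0091 | 42 184.0 [228 172 116] 0.0081 | 43 190.0 [234 175 108] 0.007 | 44 190.0 [236 179 112] 0.006 | 45 190.0 [234 175 106] 0.005 |
```

Emit:
jog_arm(
  plan="0 0 0.8 4.0 0.1 0 0;0 0 0 4.0 0.1 0 0;0 0 0 4.0 0.1 0 0;0 0 0 4.0 0.1 0 0;0 0 0 4.0 0 0 0;0 0 0 4.0 0 0 0;0 0 0 4.0 0 0 0;0 0 0 4.0 0 0 0;0 0 0 4.0 0 0 0;0 0 0 4.0 0 0.5 0",
)

```text
time_s: 3.85
position: [0.4224, 0.2403, 0.2921]
tool_rot: [[0.015, 1.0, 0.002], [1.0, -0.015, 0.001], [0.001, 0.002, -1.0]]
ft_force: [0.7, -0.5, 0.6]
grip_width: 0.0856
gripper_force: 0.0
```

Run:
```python
from h import *
im=cam("wrist"); save(im,"w2"); P=cloud(im)
for q in ("tape_mid","blade_end"):
  for r in models.tip_of("wrist",q)[:3]:
    u,v=r["at"]; print(q,round(r["confidence"],2),np.round(r["at"]),np.round(world(im,u,v),3))
for r in models.outline_of("wrist","tape_mid")[:3]:
    m=r["region"].astype(np.uint8); m=cv2.erode(m,np.ones((3,3)))>0; t=m&(P[...,2]>0.053)&(P[...,2]<.066)
    rect=cv2.minAreaRect((P[t][:,:2]*1000).astype(np.float32)); print(round(r["confidence"],2),t.sum(),np.round(rect[0],1),np.round(rect[1],1),round(rect[2],1),im["pixels"][t].mean(0).round())
go([0.42,0.31,0.3],100)
```

```text
tape_mid 0.97 [302. 215.] [0.403 0.212 0.061]
tape_mid 0.93 [320. 121.] [0.427 0.324 0.06 ]
blade_end 0.98 [302.  35.] [0.409 0.418 0.023]
blade_end 0.73 [286. 354.] [ 0.369 -0.038  0.008]
blade_end 0.6 [324. 242.] [0.431 0.161 0.019]
0.84 1124 [427.4 322.1] [30.1 50.3] 13.4 [70. 54. 23.]
0.58 862 [403.7 203.5] [30.3 49.4] 30.5 [209.  44.  35.]
t 4.05 q [15.5 12.1 73.2 -0.  94.7 16.2] turn [ -0.04   0.02 -10.69] shift cm before [ 7.13 -0.32 -0.91] after turn [ 7.06  1.01 -0.91] yaw 100 rows>= 1.7
```

View pics/w2.png

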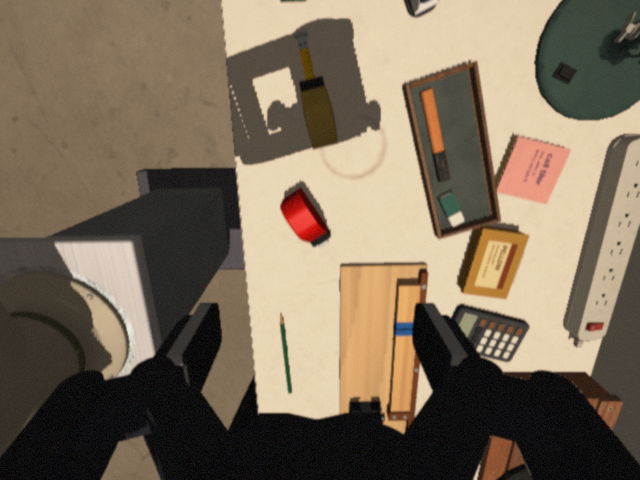

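Emit:
jog_arm(
  plan="0 0 -6.3 2.6 0 2.3 0;0 0 -6.3 2.6 0.3 2.3 0;0 0 0 2.6 0.4 2.3 0;0 0 0 0 0.4 2.3 0;0 0 0 0 0.4 2.3 0;0 0 0 0 0 2.3 0;0 0 0 0 0 0 0",
)

```text
time_s: 4.63
position: [0.4287, 0.3159, 0.1496]
tool_rot: [[-0.203, 0.979, -0.007], [0.979, 0.203, -0.003], [-0.002, -0.007, -1.0]]
ft_force: [-0.1, -0.5, -0.4]
grip_width: 0.0854
gripper_force: 0.0
```

Run:
```python
from h import *
im=cam("wrist"); save(im,"w3"); P=cloud(im)
for q in ("tape_mid","blade_end"):
  for r in models.tip_of("wrist",q)[:3]:
    u,v=r["at"]; print(q,round(r["confidence"],2),np.round(r["at"]),np.round(world(im,u,v),3))
for r in models.outline_of("wrist","tape_mid")[:3]:
    m=r["region"].astype(np.uint8); m=cv2.erode(m,np.ones((3,3)))>0; t=m&(P[...,2]>0.053)&(P[...,2]<.066)
    rect=cv2.minAreaRect((P[t][:,:2]*1000).astype(np.float32)); print(round(r["confidence"],2),t.sum(),np.round(rect[0],1),np.round(rect[1],1),round(rect[2],1))
    xy=P[t][:,:2]; w,V=np.linalg.eigh(np.cov(xy.T)); print(xy.mean(0),np.degrees(np.arctan2(V[1,1],V[0,1]))%180)
go([0.427,0.322,0.06],102)
```

```text
tape_mid 0.9 [318. 207.] [0.425 0.333 0.06 ]
tape_mid 0.56 [272. 319.] [0.405 0.221 0.06 ]
blade_end 0.7 [317.  90.] [0.405 0.421 0.022]
blade_end 0.54 [292. 344.] [0.429 0.19  0.048]
0.96 1139 [398.7 467.7] [32.  16.9] 2.5
[0.39979606 0.46699259] 8.613716764248267
0.74 2029 [427.1 322.5] [30.1 49.5] 12.3
[0.4268399  0.32446256] 101.31064510675287
0.74 1463 [402.8 203.9] [30.8 49.7] 32.7
[0.4020946  0.20770343] 128.40061799917615
t 4.83 q [23.7 22.3 81.1 -0.  76.4 12. ] turn [ 0.16 -0.03 -0.23] shift cm before [ 0.49 -0.31  9.51] after turn [ 0.49 -0.28  9.51] yaw 102 rows>= 2.3
```

View pics/w3.png

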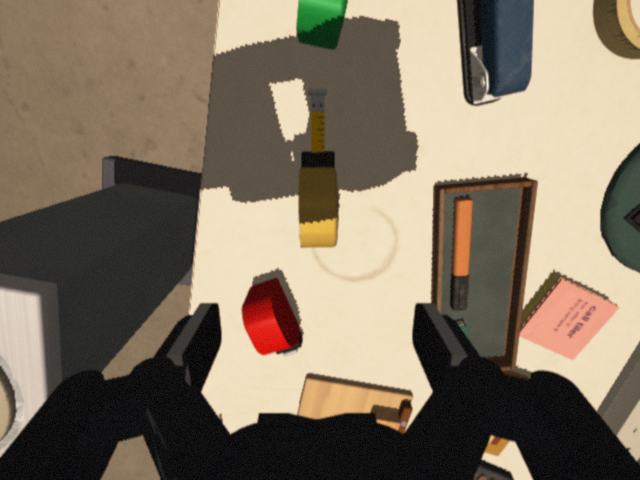

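Emit:
jog_arm(
  plan="0.2 0 -0.2 0.3 -0.15 2.5 0;0 0 0 0.3 -0.15 2.5 0;0 0 0 0 0 2.5 0;0 0 0 0 0 2.0 0;0 0 0 0 0 1.5 0;0 0 0 0 0 0.9 0;0 0 0 0 0 0 0;0 0 0 0 0 0 0",
)

```text
time_s: 5.5
position: [0.426, 0.3235, 0.0354]
tool_rot: [[-0.208, 0.978, -0.002], [0.978, 0.208, -0.0], [0.0, -0.002, -1.0]]
ft_force: [0.5, -0.6, 0.2]
grip_width: 0.0857
gripper_force: 0.0
```

Run:
```python
from h import *
go([0.427,0.323,0.030],102)
```

```text
t 5.5 q [24.5 30.5 90.1  0.  59.5 12.4] turn [-0.11 -0.02  0.03] shift cm before [-0.07  0.09  0.53] after turn [-0.07  0.09  0.54] yaw 102 rows>= 0.1
```

Emit:
jog_arm(
  plan="0 0 0 0 0.1 0.5 0;0 0 0 0 0 0 0;0 0 0 0 0 0 255;0 0 0 0 0 0 255;0 0 0 0 0 0 255;0 0 0 0 0 0 255;0 0 0 0 0 0 255;0 0 0 0 0 0 255;0 0 0 0 0 0 255;0 0 0 0 0 0 255",
  grip_force=40,
)

```text
time_s: 6.33
position: [0.4262, 0.3235, 0.0293]
tool_rot: [[-0.209, 0.978, -0.003], [0.978, 0.209, -0.001], [-0.0, -0.004, -1.0]]
ft_force: [-1.3, 0.2, -0.3]
grip_width: -0.0001
gripper_force: 0.0
```

Run:
```python
from h import *
im=cam("wrist"); save(im,"w4"); P=cloud(im)
for q in ("tape_mid","blade_end"):
  for r in models.tip_of("wrist",q)[:3]:
    u,v=r["at"]; print(q,round(r["confidence"],2),np.round(r["at"]),np.round(world(im,u,v),3))
print(np.round(im["world_from_camera"],3).tolist())
```

```text
tape_mid 0.79 [320. 272.] [0.424 0.339 0.059]
blade_end 0.68 [318.  91.] [0.406 0.419 0.021]
[[0.978, 0.199, 0.066, 0.408], [0.209, -0.925, -0.318, 0.406], [-0.002, 0.325, -0.946, 0.206], [0.0, 0.0, 0.0, 1.0]]
```

View pics/w4.png

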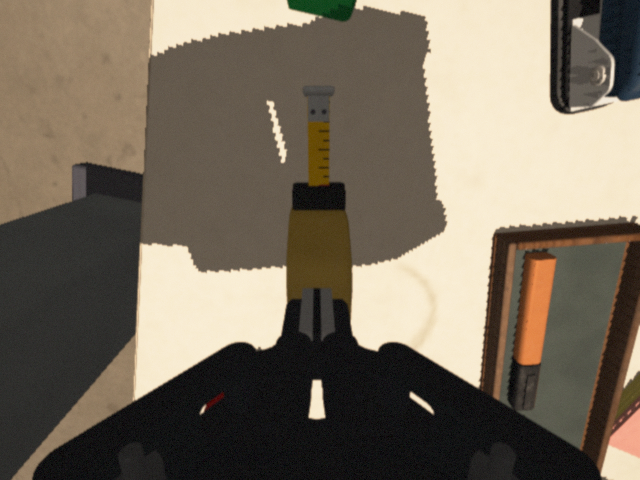

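Run:
```python
from h import *
im=cam("wrist"); P=cloud(im); T=np.linalg.inv(im["world_from_camera"]); f=240/np.tan(np.radians(im["fov_y"])/2)
print(im["cx"],im["cy"],env.observe()["position"],env.observe()["grip_width"])
for p in ([.4262,.3235,.0293],[.4262,.3235,.048]):
    c=T[:3,:3]@p+T[:3,3]; print(im["cx"]+f*c[0]/c[2],im["cy"]+f*c[1]/c[2],c[2])
for v in list(range(80,345,8)): print(v,np.round(P[v,319],3),im["pixels"][v,319])
for v in (200,230,260,280): print(v,[(u,np.round(P[v,u],3).tolist()) for u in (280,286,290,294,320,345,350,355)])
```

```text
316.4778681452706 236.11128798117704 [0.426261   0.32351093 0.02924969] -8.174776293385905e-05
317.5667015599776 274.68779450800315 0.1940444748199671
317.5899740009152 290.17272094095733 0.17635657093283405
80 [0.405 0.426 0.002] [103  90  79]
88 [0.406 0.421 0.022] [80 79 73]
96 [0.407 0.418 0.012] [72 71 65]
104 [0.408 0.414 0.012] [78 74 70]
112 [0.408 0.41  0.012] [75 73 67]
120 [0.409 0.406 0.011] [78 73 67]
128 [0.41  0.402 0.009] [103  76  13]
136 [0.411 0.398 0.011] [100  74   6]
144 [0.412 0.393 0.01 ] [103  74   9]
152 [0.413 0.389 0.012] [102  75   9]
160 [0.414 0.385 0.01 ] [99 71  0]
168 [0.415 0.38  0.01 ] [78 56  7]
176 [0.416 0.376 0.011] [103  76  14]
184 [0.417 0.371 0.01 ] [89 58  0]
192 [0.417 0.369 0.023] [18 19 19]
200 [0.418 0.365 0.024] [21 17 15]
208 [0.419 0.36  0.022] [19 10 11]
216 [0.42  0.358 0.03 ] [77 62 24]
224 [0.42  0.355 0.036] [84 64 32]
232 [0.421 0.353 0.042] [82 65 30]
240 [0.421 0.35  0.046] [80 63 27]
248 [0.422 0.348 0.051] [78 61 21]
256 [0.422 0.345 0.054] [79 59 22]
264 [0.423 0.342 0.058] [83 62 24]
272 [0.424 0.339 0.059] [87 68 27]
28
[... 578 characters left out ...]
336, 0.001]), (286, [0.403, 0.336, 0.0]), (290, [0.406, 0.351, 0.041]), (294, [0.408, 0.351, 0.04]), (320, [0.421, 0.354, 0.04]), (345, [0.434, 0.356, 0.04]), (350, [0.443, 0.345, -0.0]), (355, [0.446, 0.346, 0.002])]
260 [(280, [0.403, 0.315, 0.001]), (286, [0.407, 0.34, 0.056]), (290, [0.409, 0.34, 0.055]), (294, [0.411, 0.341, 0.056]), (320, [0.423, 0.344, 0.056]), (345, [0.435, 0.346, 0.055]), (350, [0.438, 0.346, 0.053]), (355, [0.451, 0.326, 0.001])]
280 [(280, [0.405, 0.301, 0.001]), (286, [0.409, 0.332, 0.059]), (290, [0.411, 0.332, 0.06]), (294, [0.413, 0.333, 0.06]), (320, [0.425, 0.335, 0.06]), (345, [0.437, 0.337, 0.059]), (350, [0.439, 0.337, 0.058]), (355, [0.455, 0.312, 0.0])]
```

Run:
```python
from h import *
im=cam("side"); c=cv2.resize(im["pixels"][220:420,270:470],None,fx=3,fy=3,interpolation=cv2.INTER_CUBIC); cv2.imwrite("pics/s2.png",c[:,:,::-1])
o=env.observe(); print({k:np.round(o[k],3) for k in ("grip_width","gripper_force","ft_force","joint_efforts","position")})
```

```text
{'grip_width': np.float64(0.0), 'gripper_force': np.float64(0.0), 'ft_force': array([ 0.01 , -0.065,  0.076]), 'joint_efforts': array([ 1.0000e-03, -4.6955e+01, -1.6840e+01,  2.0000e-03,  1.0000e-02,
       -0.0000e+00]), 'position': array([0.426, 0.323, 0.029])}
```

View pics/s2.png

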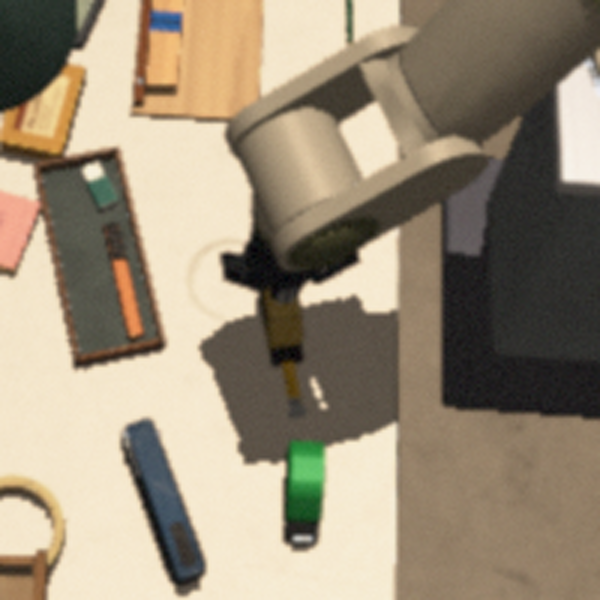

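Emit:
jog_arm(
  plan="0 0 0 0 0 0 0;0 0 0 0 0 0 0;0 0 0 0 0 0 0;0 0 0 0 0 0 0;0 0 0 0 0 0 0;0 0 0 0 0 0 0;0 0 0 0 0 0 0",
)

```text
time_s: 7.17
position: [0.4262, 0.3235, 0.0293]
tool_rot: [[-0.209, 0.978, -0.003], [0.978, 0.209, -0.001], [0.0, -0.004, -1.0]]
ft_force: [1.1, -0.2, 0.4]
grip_width: 0.0829
gripper_force: 0.0
```

Run:
```python
from h import *
im=cam("wrist"); P=cloud(im)
for v in range(184,400,12): print(v,np.round(P[v,319],3),im["pixels"][v,319])
for r in models.tip_of("wrist","tape_mid")[:1]+models.tip_of("wrist","blade_end")[:1]: print(r)
m=(P[...,2]>.05)&(P[...,2]<.066)&(abs(P[...,0]-.427)<.03)&(abs(P[...,1]-.32)<.05)
print(cv2.minAreaRect((P[m][:,:2]*1000).astype(np.float32)))
go([.427,.323,.02],102)
```

```text
184 [0.417 0.372 0.011] [89 59 11]
196 [0.418 0.367 0.021] [ 6 11  4]
208 [0.419 0.36  0.022] [17 15  8]
220 [0.42  0.357 0.034] [75 58 15]
232 [0.421 0.353 0.042] [83 64 29]
244 [0.421 0.349 0.048] [78 60 25]
256 [0.422 0.345 0.054] [79 63 28]
268 [0.423 0.34  0.058] [82 62 23]
280 [0.424 0.335 0.06 ] [89 71 32]
292 [0.426 0.33  0.062] [79 60 24]
304 [0.427 0.323 0.06 ] [80 61 20]
316 [0.428 0.316 0.06 ] [80 63 30]
328 [0.43  0.31  0.061] [83 65 32]
340 [0.441 0.26  0.   ] [235 217 178]
352 [0.443 0.25  0.001] [247 234 207]
364 [0.445 0.24  0.001] [247 234 208]
376 [0.448 0.23  0.002] [247 234 207]
388 [0.45  0.219 0.001] [246 234 205]
{'at': [317.9, 273.0], 'confidence': 0.85}
{'at': [319.3, 91.3], 'confidence': 0.78}
((427.315185546875, 323.8209228515625), (32.93617630004883, 51.88974380493164), 12.258650779724121)
t 7.32 q [24.5 31.1 90.3  0.1 58.8 12.4] turn [-0.2   0.    0.05] shift cm before [-0.06  0.07  0.93] after turn [-0.06  0.06  0.93] yaw 102 rows>= 0.2
```

Emit:
jog_arm(
  plan="0 0 0 0 0.1 1.3 0;0 0 0 0 0 0 0;0 0 0 0 0 0 130;0 0 0 0 0 0 130;0 0 0 0 0 0 150;0 0 0 0 0 0 170;0 0 0 0 0 0 180;0 0 0 0 0 0 180;0 0 0 0 0 0 180",
  grip_force=40,
)

```text
time_s: 8.07
position: [0.4274, 0.3238, 0.0168]
tool_rot: [[-0.209, 0.978, -0.002], [0.978, 0.209, -0.0], [0.0, -0.003, -1.0]]
ft_force: [-1.2, -0.1, 5.1]
grip_width: 0.0306
gripper_force: 40.3
```

Emit:
jog_arm(
  plan="0 0 0 0 0 0 60;0 0 0 0 0 0 60;0 0 0 0 0 0 60;0 0 0 0 0 -0.6 60;0 0 0 0 0 -0.5 60;0 0 0 0 0 0 130;0 0 0 0 0 0 160;0 0 0 0 0 0 180;0 0 0 0 0 0 180;0 0 0 0 0 0 180",
  grip_force=40,
)

```text
time_s: 8.9
position: [0.4271, 0.3237, 0.0271]
tool_rot: [[-0.209, 0.978, -0.004], [0.978, 0.209, -0.001], [-0.0, -0.004, -1.0]]
ft_force: [-0.0, 0.0, -1.0]
grip_width: 0.0253
gripper_force: 0.0
```

Emit:
jog_arm(
  plan="0 0 0 0 0 -1.0 0;0 0 0 0 0 0 0;0 0 0 0 0 0 0;0 0 0 0 0 0 0;0 0 0 0 0 0 0;0 0 0 0 0 1.0 0;0 0 0 0 0 1.0 0;0 0 0 0 0 0.8 0;0 0 0 0 0 0 0",
)

```text
time_s: 9.65
position: [0.426, 0.3231, 0.0069]
tool_rot: [[-0.209, 0.978, -0.007], [0.978, 0.209, -0.002], [-0.001, -0.008, -1.0]]
ft_force: [-0.6, -0.1, -0.1]
grip_width: 0.0853
gripper_force: 0.0
```

Run:
```python
from h import *
go([.4273,.3238,-.004],102)
im=cam("wrist"); P=cloud(im); save(im,"w5")
for u in (200,210,220,410,420,430): print(u,[(v,np.round(P[v,u],3).tolist()) for v in range(290,340,6)])
m=(P[...,2]>.055)&(P[...,2]<.066)&(abs(P[...,0]-.427)<.03)&(abs(P[...,1]-.32)<.05)
print(cv2.minAreaRect((P[m][:,:2]*1000).astype(np.float32)))
```

```text
t 9.65 q [24.5 33.  91.4  0.1 56.  12.4] turn [-0.43  0.05  0.04] shift cm before [0.04 0.15 1.09] after turn [0.04 0.14 1.09] yaw 102 rows>= 0.3
200 [(290, [0.359, 0.295, 0.0]), (296, [0.359, 0.291, 0.001]), (302, [0.36, 0.287, 0.001]), (308, [0.377, 0.324, 0.063]), (314, [0.378, 0.324, 0.066]), (320, [0.379, 0.324, 0.071]), (326, [0.381, 0.324, 0.074]), (332, [0.382, 0.324, 0.078]), (338, [0.382, 0.323, 0.079])]
210 [(290, [0.365, 0.296, 0.001]), (296, [0.365, 0.292, 0.001]), (302, [0.366, 0.288, 0.0]), (308, [0.381, 0.325, 0.063]), (314, [0.382, 0.324, 0.066]), (320, [0.382, 0.322, 0.066]), (326, [0.383, 0.321, 0.068]), (332, [0.383, 0.318, 0.068]), (338, [0.384, 0.316, 0.069])]
220 [(290, [0.371, 0.297, 0.0]), (296, [0.371, 0.294, 0.001]), (302, [0.372, 0.289, 0.0]), (308, [0.372, 0.285, 0.001]), (314, [0.373, 0.281, 0.001]), (320, [0.384, 0.315, 0.055]), (326, [0.384, 0.312, 0.055]), (332, [0.385, 0.31, 0.056]), (338, [0.385, 0.306, 0.056])]
410 [(290, [0.483, 0.322, 0.002]), (296, [0.484, 0.319, 0.002]), (302, [0.486, 0.314, 0.001]), (308, [0.487, 0.31, -0.0]), (314, [0.488, 0.306, 0.001]), (320, [0.489, 0.302, 0.001]), (326, [0.491, 0.298, 0.0]), (332, [0.492, 0.294, 0.002]), (338, [0.493, 0.29, 0.001])]
420 [(290, [0.489, 0.324, 0.001]), (296, [0.49, 0.32, 0.002]), (302, [0.492, 0.316, 0.001]), (308, [0.465, 0.342, 0.061]), (314, [0.465, 0.341, 0.062]), (320, [0.467, 0.337, 0.062]), (326, [0.467, 0.335, 0.062]), (332, [0.467, 0.333, 0.064]), (338, [0.468, 0.331, 0.065])]
430 [(290, [0.495, 0.325, 0.001]), (296, [0.496, 0.321, 0.001]), (302, [0.497, 0.317, 0.001]), (308, [0.469, 0.344, 0.062]), (314, [0.468, 0.343, 0.065]), (320, [0.467, 0.343, 0.07]), (326, [0.465, 0.343, 0.074]), (332, [0.466, 0.341, 0.075]), (338, [0.466, 0.338, 0.075])]
((427.01300048828125, 323.1021728515625), (32.04161834716797, 45.93235397338867), 11.652770042419434)
```

View pics/w5.png

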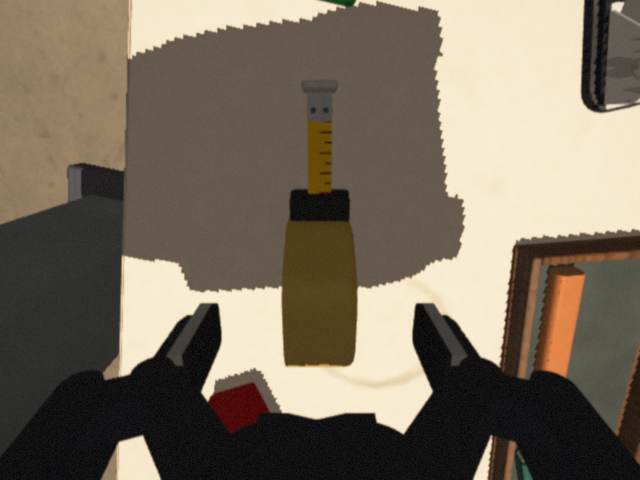

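Emit:
jog_arm(
  plan="-0.4 0 0 0 0.15 0.5 0;0 0 0 0 0 0.6 0;0 0 0 0 0 0.3 0;0 0 0 0 0 0 130;0 0 0 0 0 0 150;0 0 0 0 0 0 180;0 0 0 0 0 0 180;0 0 0 0 0 0 180;0 0 0 0 0 0 180;0 0 0 0 0 0 180",
  grip_force=40,
)

```text
time_s: 10.53
position: [0.4286, 0.324, -0.0045]
tool_rot: [[-0.209, 0.978, 0.004], [0.978, 0.209, 0.001], [0.0, 0.004, -1.0]]
ft_force: [-2.0, 0.1, 3.5]
grip_width: 0.0315
gripper_force: 43.3
```

Emit:
jog_arm(
  plan="0 0 0 0 0 -1.0 180;0.2 0 0 0 0 -2.5 180;0 0 0 0 0 -2.5 180;0 0 0 0 0 -2.5 180;0 0 0 0 0 -2.5 180;0 0 4.0 0 0 0 180;0 0 4.0 0 0 0 180;0 0 3.7 0 0 0 180;0 0 0 0 0 0 180",
  grip_force=60,
)

```text
time_s: 11.28
position: [0.4282, 0.3238, 0.1054]
tool_rot: [[-0.004, 1.0, -0.001], [1.0, 0.004, -0.0], [-0.0, -0.001, -1.0]]
ft_force: [-0.2, -0.8, -4.2]
grip_width: 0.0309
gripper_force: 60.9
```

Run:
```python
from h import *
go([.500,-.1925,.11],90.3)
im=cam("wrist"); P=cloud(im)
for r in models.tip_of("wrist","blade_end")[:1]: u,v=r["at"]; print(r,world(im,u,v))
m=(P[...,2]>.15)&(P[...,2]<.18)&(abs(P[...,0]-.427)<.03)&(abs(P[...,1]-.32)<.06)
print(cv2.minAreaRect((P[m][:,:2]*1000).astype(np.float32)),P[m][:,2].mean(), [(v,np.round(P[v,319],3).tolist()) for v in range(180,300,10)])
```

```text
t 11.28 q [24.5 25.5 84.9 -0.  69.6 24.2] turn [-0.04  0.02 -0.08] shift cm before [-51.65   6.99  -0.44] after turn [-51.66   6.91  -0.46] yaw 90.3 rows>= 12.5
{'at': [317.0, 83.8], 'confidence': 0.82} [0.42720524 0.42162124 0.13186782]
((426.26190185546875, 327.992431640625), (59.873287200927734, 52.640525817871094), 63.86570358276367) 0.16670267944768044 [(180, [0.428, 0.38, 0.12]), (190, [0.428, 0.375, 0.119]), (200, [0.428, 0.372, 0.125]), (210, [0.428, 0.369, 0.131]), (220, [0.428, 0.364, 0.131]), (230, [0.428, 0.36, 0.135]), (240, [0.428, 0.358, 0.143]), (250, [0.428, 0.355, 0.147]), (260, [0.428, 0.353, 0.152]), (270, [0.428, 0.35, 0.156]), (280, [0.428, 0.348, 0.161]), (290, [0.428, 0.345, 0.164])]
```

Emit:
jog_arm(
  plan="0 0 0 -2.0 0.2 0 180;0 0 0 -4.0 0.6 0 180;0 0 0 -4.0 0.6 0 180;0 0 0 -4.0 0.6 0 180;0 0 0 -4.0 0.6 0 180;0 0 0 -4.0 0.6 0 180;0 0 0 -4.0 0.6 0 180;0 0 0 -4.0 0.6 0 180;0 0 0 -4.0 0.6 0 180;0 0 0 -4.0 0.6 0 180",
)

```text
time_s: 12.22
position: [0.4867, -0.0577, 0.1054]
tool_rot: [[-0.008, 1.0, -0.0], [1.0, 0.008, 0.0], [0.0, -0.0, -1.0]]
ft_force: [1.1, 1.0, -4.3]
grip_width: 0.0308
gripper_force: 60.7
```

Emit:
jog_arm(
  plan="0 0 0 -4.0 0.6 0 180;0 0 0 -4.0 0.6 0 180;0 0 0 -3.0 0.3 0 180;0 0 0 -2.0 0.3 0 180;0 0 0 -0.8 0.1 0 180;0 0 0 0 0 2 180;0 0 0 0 0 2 180;0 0 0 0 0 0 180",
)

```text
time_s: 12.88
position: [0.5047, -0.1919, 0.0621]
tool_rot: [[-0.007, 1.0, -0.006], [1.0, 0.007, 0.004], [0.004, -0.006, -1.0]]
ft_force: [-0.8, 0.4, -4.4]
grip_width: 0.0308
gripper_force: 60.8
```

Run:
```python
from h import *
go([.500,-.194,.037],90.3)
im=cam("wrist"); save(im,"w6"); P=cloud(im)
for q in ("dock_seat","cut_line","blade_end"):
  for r in models.tip_of("wrist",q)[:1]: u,v=r["at"]; print(q,np.round(r["at"]),r["confidence"],np.round(world(im,u,v),4))
for v in (130,150,170,190,210,230,250,270): print(v,[(u,np.round(P[v,u]*1000).astype(int).tolist()) for u in range(260,380,7)])
```

```text
t 12.88 q [-33.4  29.   87.3   0.   64.1 -33.8] turn [-0.34 -0.24  0.12] shift cm before [-0.22 -0.46  2.51] after turn [-0.21 -0.47  2.51] yaw 90.3 rows>= 0.6
blade_end [314.  84.] 0.94 [ 0.5022 -0.0943  0.0895]
130 [(260, [466, -114, 10]), (267, [471, -114, 10]), (274, [476, -114, 10]), (281, [480, -114, 9]), (288, [485, -114, 10]), (295, [489, -114, 11]), (302, [497, -112, 77]), (309, [500, -112, 76]), (316, [503, -112, 78]), (323, [506, -112, 77]), (330, [512, -114, 10]), (337, [516, -114, 10]), (344, [521, -114, 10]), (351, [525, -114, 12]), (358, [530, -114, 10]), (365, [534, -114, 10]), (372, [539, -114, 9]), (379, [541, -113, 26])]
150 [(260, [466, -127, 10]), (267, [470, -127, 9]), (274, [475, -126, 12]), (281, [480, -127, 10]), (288, [484, -126, 11]), (295, [489, -126, 10]), (302, [497, -121, 77]), (309, [500, -121, 77]), (316, [503, -121, 78]), (323, [507, -121, 77]), (330, [512, -126, 10]), (337, [517, -126, 9]), (344, [521, -126, 11]), (351, [526, -126, 9]), (358, [531, -126, 10]), (365, [535, -126, 10]), (372, [540, -126, 9]), (379, [541, -125, 29])]
170 [(260, [465, -1
[... 1921 characters left out ...]
 105]), (316, [504, -161, 104]), (323, [507, -161, 104]), (330, [510, -160, 105]), (337, [513, -160, 105]), (344, [516, -161, 103]), (351, [519, -161, 103]), (358, [534, -196, 11]), (365, [539, -197, 10]), (372, [544, -196, 11]), (379, [549, -196, 10])]
270 [(260, [462, -213, 10]), (267, [467, -213, 10]), (274, [476, -203, 32]), (281, [490, -166, 113]), (288, [492, -166, 114]), (295, [495, -166, 113]), (302, [498, -166, 114]), (309, [501, -166, 113]), (316, [504, -165, 114]), (323, [507, -166, 114]), (330, [509, -166, 114]), (337, [512, -166, 114]), (344, [515, -165, 114]), (351, [518, -166, 112]), (358, [535, -213, 9]), (365, [540, -212, 11]), (372, [545, -212, 10]), (379, [550, -212, 10])]
```

View pics/w6.png

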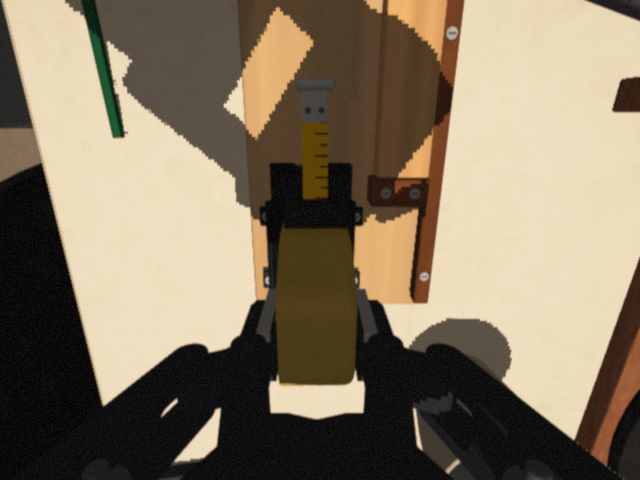

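Emit:
jog_arm(
  plan="-0.3 -0.2 0.1 -0.2 -0.35 0 180;0 0 0 0 0 1.2 180;0 0 0 0 0 1.0 180;0 0 0 0 0 0 180;0 0 0 0 0 0 180",
)

```text
time_s: 13.5
position: [0.5031, -0.1956, 0.0432]
tool_rot: [[-0.004, 1.0, 0.005], [1.0, 0.004, -0.003], [-0.003, 0.005, -1.0]]
ft_force: [0.7, 0.0, -3.6]
grip_width: 0.0312
gripper_force: 60.8
```

Run:
```python
from h import *
go([.5012,-.194,.005],90.3)
im=cam("wrist"); P=cloud(im)
m=(P[...,2]>.07)&(P[...,2]<.083)&(abs(P[...,0]-.5)<.03)&(P[...,1]>-.165)&(P[...,1]<-.135)
for v in (150,205,212,220,225,240,260):
    r=P[v,255:390]; s=r[(r[:,2]>.045)&(r[:,2]<.15)]
    print(v,np.round([s[:,0].min(),s[:,0].max(),s[:,1].mean(),s[:,2].mean()],4) if len(s) else None)
print([(v,np.round(P[v,316]*1000).astype(int).tolist()) for v in range(150,215,5)])
for v in (165,170,175,230,250): print([(u,np.round(P[v,u]*1000).astype(int).tolist()) for u in list(range(256,300,4))+list(range(326,376,4))])
```

```text
t 13.5 q [-33.8  30.1  89.1   0.   60.4 -34.1] turn [ 0.27  0.18 -0.05] shift cm before [ 0.17 -0.21  3.82] after turn [ 0.16 -0.19  3.82] yaw 90.3 rows>= 0.9
150 [ 0.4952  0.5068 -0.1248  0.0576]
205 [ 0.4872  0.5161 -0.1483  0.0689]
212 [ 0.4865  0.5162 -0.1515  0.0693]
220 [ 0.4869  0.5163 -0.1553  0.0693]
225 [ 0.4859  0.5164 -0.1577  0.0693]
240 [ 0.4862  0.5169 -0.1611  0.0805]
260 [ 0.4859  0.5177 -0.1666  0.0899]
[(150, [502, -125, 58]), (155, [502, -127, 57]), (160, [502, -130, 56]), (165, [502, -132, 58]), (170, [502, -134, 58]), (175, [502, -136, 58]), (180, [502, -139, 58]), (185, [502, -141, 58]), (190, [502, -144, 57]), (195, [502, -146, 58]), (200, [502, -147, 64]), (205, [502, -148, 69]), (210, [502, -151, 69])]
[(256, [465, -138, 11]), (260, [468, -138, 10]), (264, [470, -138, 10]), (268, [476, -135, 35]), (272, [478, -135, 35]), (276, [480, -135, 35]), (280, [482, -135, 34]), (284, [485, -135, 36]), (288, [487, -135, 35]), (292, [489, -135, 36]), (296, [490, -137, 17]), (326, [506, -132, 57]), (330, [509, -135, 35]), (334, [512, -135, 35]), (338, [514, -135, 34]), (
[... 1815 characters left out ...]
33]), (358, [526, -171, 34]), (362, [532, -179, 10]), (366, [535, -179, 10]), (370, [538, -180, 9]), (374, [540, -180, 9])]
[(256, [462, -193, 11]), (260, [465, -194, 10]), (264, [471, -185, 32]), (268, [474, -185, 33]), (272, [476, -185, 31]), (276, [478, -187, 28]), (280, [487, -164, 86]), (284, [488, -164, 85]), (288, [490, -164, 86]), (292, [492, -164, 85]), (296, [493, -164, 85]), (326, [506, -164, 85]), (330, [508, -164, 86]), (334, [509, -164, 86]), (338, [511, -164, 86]), (342, [513, -164, 85]), (346, [515, -164, 84]), (350, [516, -164, 85]), (354, [525, -185, 33]), (358, [527, -184, 33]), (362, [533, -193, 11]), (366, [536, -193, 10]), (370, [538, -193, 10]), (374, [541, -194, 10])]
```

Emit:
jog_arm(
  plan="0.25 0.15 0 0 -0.2 0 180;0 0 0 0 0 1.0 180;0 0 0 0 0 1.0 180;0 0 0 0 0 0.6 180;0 0 0 0 0 0 180;0 0 0 0 0 0 180",
)

```text
time_s: 14.05
position: [0.5011, -0.1955, 0.0166]
tool_rot: [[-0.004, 1.0, -0.0], [1.0, 0.004, -0.0], [-0.0, -0.0, -1.0]]
ft_force: [0.5, -0.2, -3.9]
grip_width: 0.0311
gripper_force: 60.8
```

Run:
```python
from h import *
go([.501,-.1953,.005],90.3)
```

```text
t 14.05 q [-33.9  32.3  90.7  -0.   57.  -34.2] turn [-0.01  0.01 -0.05] shift cm before [ 0.02 -0.01  1.16] after turn [ 0.02 -0.01  1.16] yaw 90.3 rows>= 0.3
```

Emit:
jog_arm(
  plan="0 0 0 0 0 0.3 180;0 0 0 0 0 0.3 180;0 0 0 0 0 0.2 180;0 0 0 0 0 0.1 180;0 0 0 0 0 0 180",
)

```text
time_s: 14.47
position: [0.5012, -0.1956, 0.008]
tool_rot: [[-0.004, 1.0, 0.001], [1.0, 0.004, -0.001], [-0.001, 0.001, -1.0]]
ft_force: [-0.1, 0.6, -4.9]
grip_width: 0.0311
gripper_force: 61.0
```

Emit:
jog_arm(
  plan="0 0 0 0 0 0.1 180;0 0 0 0 0 0.1 180;0 0 0 0 0 0 180",
)

```text
time_s: 14.72
position: [0.5014, -0.1957, 0.0067]
tool_rot: [[-0.004, 1.0, 0.001], [1.0, 0.004, -0.001], [-0.001, 0.001, -1.0]]
ft_force: [-1.6, 1.6, 1.6]
grip_width: 0.031
gripper_force: 61.6
```

Emit:
jog_arm(
  plan="0 0 0 0 0 0 100;0 0 0 0 0 0 60;0 0 0 0 0 0 60;0 0 0 0 0 0 60;0 0 0 0 0 0 60;0 0 0 0 0 0 60;0 0 0 0 0 0 60",
)

```text
time_s: 15.3
position: [0.5013, -0.1957, 0.0062]
tool_rot: [[-0.004, 1.0, 0.001], [1.0, 0.004, -0.001], [-0.001, 0.001, -1.0]]
ft_force: [0.2, -0.7, -0.4]
grip_width: 0.0652
gripper_force: 0.0
```

```bash
cat > chk.py <<'E'
from h import *
im=cam("wrist"); P=cloud(im)
for q in ("blade_end","cut_line","tape_mid"):
  for r in models.tip_of("wrist",q)[:1]: u,v=r["at"]; print(q,np.round(r["at"]),round(r["confidence"],2),np.round(world(im,u,v),4))
print([(v,np.round(P[v,316]*1000).astype(int).tolist()) for v in range(70,330,8)])
E
python3 chk.py; python3 -c "
from h import *
go([.501,-.1953,.10],90.3)"
```

```text
blade_end [317.  85.] 0.81 [ 0.5003 -0.0983  0.0343]
cut_line [500. 446.] 0.5 [ 0.5554 -0.2036  0.1077]
[(70, [500, -90, 11]), (78, [500, -96, 32]), (86, [500, -99, 33]), (94, [500, -101, 22]), (102, [500, -104, 22]), (110, [500, -108, 23]), (118, [500, -111, 22]), (126, [500, -114, 20]), (134, [500, -118, 20]), (142, [500, -121, 21]), (150, [500, -125, 20]), (158, [500, -129, 21]), (166, [500, -132, 22]), (174, [500, -136, 21]), (182, [500, -140, 21]), (190, [500, -144, 22]), (198, [500, -148, 21]), (206, [500, -149, 32]), (214, [500, -153, 33]), (222, [500, -156, 33]), (230, [500, -160, 33]), (238, [500, -161, 43]), (246, [500, -163, 46]), (254, [500, -165, 51]), (262, [500, -167, 54]), (270, [500, -169, 58]), (278, [500, -171, 62]), (286, [500, -173, 64]), (294, [500, -175, 67]), (302, [500, -178, 69]), (310, [500, -181, 70]), (318, [500, -183, 71]), (326, [500, -186, 71])]
t 15.5 q [-33.9  33.1  91.3  -0.   55.5 -34.2] turn [ 0.05  0.05 -0.05] shift cm before [ 0.03 -0.02 -9.38] after turn [ 0.04 -0.03 -9.38] yaw 90.3 rows>= 2.2
```

Emit:
jog_arm(
  plan="0 0 0 0 0 -2 60;0 0 0 0 0 -3 60;0 0 0 0 0 -3 60;0 0 0 0 0 -2 60;0 0 0 2.5 0 0 150;0 0 0 4.0 0 0 150;0 0 0 3.2 0 0 150;0 0 0 0 0 3 150;0 0 0 0 0 2 150;0 0 0 0 0 0 150",
)

```text
time_s: 16.33
position: [0.499, -0.0973, 0.0533]
tool_rot: [[-0.005, 1.0, -0.005], [1.0, 0.005, 0.002], [0.002, -0.005, -1.0]]
ft_force: [0.1, -0.7, -0.8]
grip_width: 0.035
gripper_force: 0.0
```

Run:
```python
from h import *
o=env.observe();print(o["position"],o["grip_width"])
im=cam("wrist"); P=cloud(im); save(im,"w7")
for q in ("blade_end","cut_line"):
  for r in models.tip_of("wrist",q)[:1]: u,v=r["at"]; print(q,np.round(r["at"]),round(r["confidence"],2),np.round(world(im,u,v),4))
m=(P[...,2]>.0275)&(P[...,2]<.04)&(abs(P[...,0]-.5)<.015)&(P[...,1]>-.125)&(P[...,1]<-.08); q=P[m]; print(m.sum(),q.min(0),q.max(0),q.mean(0))
v,u=np.nonzero(m); print(u.min(),u.max(),v.min(),v.max())
# line
f=P[...,2]; hsv=cv2.cvtColor(im["pixels"],cv2.COLOR_RGB2HSV); b=(hsv[...,0]>95)&(hsv[...,0]<130)&(hsv[...,1]>100)&(abs(P[...,0]-.555)<.012)
v,u=np.nonzero(b); print(u.min(),u.max(),v.min(),v.max()) if len(u) else print("no blue")
if len(u):
    uc=int(u.mean()); g=im["pixels"][:,uc-4:uc+5].mean((1,2))
    for k in range(v.min()-2,v.max()+3): print(k,round(g[k]),round(world(im,uc,k,.027)[1],4),end="|")
go([.5013,-.0985,-.018],90.3)
```

```text
[ 0.49898352 -0.09729814  0.05325007] 0.03503810904201673
blade_end [320. 255.] 0.73 [ 0.5006 -0.0957  0.0269]
cut_line [426.  55.] 0.86 [0.5556 0.0198 0.0289]
207 [ 0.49147433 -0.09946582  0.02752264] [ 0.50688502 -0.09513156  0.03505291] [ 0.49918793 -0.09669252  0.03228821]
306 330 255 263
401 617 28 479
26 158 0.0336|27 139 0.0331|28 111 0.0327|29 97 0.0322|30 97 0.0317|31 96 0.0313|32 97 0.0308|33 97 0.0304|34 99 0.0299|35 98 0.0294|36 97 0.029|37 97 0.0285|38 97 0.028|39 98 0.0276|40 97 0.0271|41 93 0.0267|42 88 0.0262|43 87 0.0257|44 88 0.0252|45 87 0.0248|46 82 0.0243|47 71 0.0238|48 65 0.0234|49 63 0.0229|50 53 0.0224|51 34 0.0219|52 20 0.0215|53 22 0.021|54 18 0.0205|55 25 0.02|56 35 0.0196|57 35 0.0191|58 36 0.0186|59 36 0.0181|60 36 0.0176|61 37 0.0171|62 36 0.0167|63 35 0.0162|64 36 0.0157|65 37 0.0152|66 36 0.0147|67 36 0.0142|68 37 0.0137|69 35 0.0133|70 37 0.0128|71 36 0.0123|72 36 0.0118|73 35 0.0113|74 36 0.0108|75 36 0.0103|76 36 0.0098|77 46 0.0093|78 54 0.0088|79 62 0.0083|80 63 0.0078|81 62 0.0073|82 62 0.0068|83 62 0.0063|84 64 0.0058|85 62 0.0053|86 63 0.0048|
[... 5434 characters left out ...]
80 -0.2563|443 80 -0.2573|444 81 -0.2584|445 81 -0.2595|446 81 -0.2606|447 77 -0.2616|448 71 -0.2627|449 64 -0.2638|450 62 -0.2649|451 58 -0.266|452 58 -0.2671|453 59 -0.2682|454 58 -0.2693|455 59 -0.2704|456 60 -0.2715|457 59 -0.2726|458 59 -0.2737|459 57 -0.2748|460 53 -0.2759|461 47 -0.277|462 42 -0.2781|463 37 -0.2793|464 32 -0.2804|465 27 -0.2815|466 21 -0.2827|467 18 -0.2838|468 14 -0.2849|469 15 -0.2861|470 12 -0.2872|471 16 -0.2884|472 12 -0.2895|473 16 -0.2907|474 12 -0.2918|475 15 -0.293|476 17 -0.2941|477 13 -0.2953|478 14 -0.2965|479 15 -0.2977|Traceback (most recent call last):
  File "<stdin>", line 13, in <module>
IndexError: index 480 is out of bounds for axis 0 with size 480
```

View pics/w7.png

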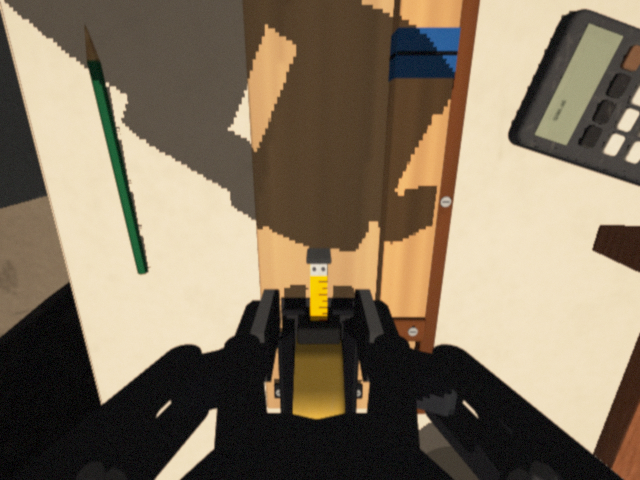

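Emit:
jog_arm(
  plan="-0.2 -0.1 0 0 0.15 1.0 150;0 0 0 0 0 1.5 150;0 0 0 0 0 1.5 150;0 0 0 0 0 1.2 150;0 0 0 0 0 0 150;0 0 0 0 0 0 150",
)

```text
time_s: 16.98
position: [0.5031, -0.0993, 0.0051]
tool_rot: [[-0.004, 1.0, 0.005], [1.0, 0.004, -0.003], [-0.003, 0.005, -1.0]]
ft_force: [-0.4, -0.1, 1.3]
grip_width: 0.0346
gripper_force: 0.0
```

Run:
```python
from h import *
go([.5008,-.0975,-.018],90.3)
im=cam("wrist"); P=cloud(im)
for v in range(262,330,8): print(v,[(u,np.round(P[v,u]*1000).astype(int).tolist()) for u in range(256,384,8)])
```

```text
t 16.98 q [-24.4  31.3  95.7  -0.   52.6 -24.6] turn [ 0.31  0.17 -0.08] shift cm before [ 0.18 -0.24  2.3 ] after turn [ 0.18 -0.23  2.31] yaw 90.3 rows>= 0.6
262 [(256, [469, -89, 11]), (264, [473, -89, 10]), (272, [478, -89, 10]), (280, [482, -90, 9]), (288, [487, -89, 10]), (296, [491, -89, 11]), (304, [495, -90, 9]), (312, [500, -89, 11]), (320, [504, -90, 10]), (328, [509, -89, 10]), (336, [513, -90, 9]), (344, [517, -89, 10]), (352, [522, -89, 10]), (360, [526, -89, 10]), (368, [531, -89, 10]), (376, [535, -90, 8])]
270 [(256, [469, -95, 9]), (264, [473, -94, 10]), (272, [478, -95, 9]), (280, [482, -94, 11]), (288, [486, -95, 9]), (296, [491, -94, 10]), (304, [495, -95, 9]), (312, [500, -94, 10]), (320, [504, -94, 10]), (328, [509, -94, 10]), (336, [513, -94, 9]), (344, [518, -94, 10]), (352, [522, -94, 10]), (360, [527, -95, 9]), (368, [531, -94, 10]), (376, [535, -94, 10])]
278 [(256, [469, -99, 11]), (264, [473, -99, 10]), (272, [477, -100, 9]), (280, [482, -99, 10]), (288, [486, -99, 10]), (296, [491, -99, 11]), (304, [496, -96, 17]), (312, [500, -96, 17]), (320, [504, -96
[... 1755 characters left out ...]
 -89, 66]), (280, [485, -105, 41]), (288, [486, -125, 10]), (296, [491, -124, 11]), (304, [496, -118, 21]), (312, [500, -118, 21]), (320, [504, -118, 22]), (328, [509, -125, 9]), (336, [514, -125, 10]), (344, [519, -125, 10]), (352, [523, -125, 10]), (360, [519, -90, 64]), (368, [522, -88, 68]), (376, [525, -88, 68])]
326 [(256, [479, -88, 73]), (264, [482, -88, 73]), (272, [501, -15, 181]), (280, [485, -109, 42]), (288, [486, -130, 10]), (296, [490, -131, 9]), (304, [495, -123, 21]), (312, [500, -122, 22]), (320, [504, -122, 22]), (328, [509, -131, 9]), (336, [514, -130, 11]), (344, [519, -131, 9]), (352, [523, -130, 10]), (360, [519, -94, 65]), (368, [521, -88, 72]), (376, [524, -88, 72])]
```

Emit:
jog_arm(
  plan="0.3 0.15 0 0.1 -0.25 0.8 150;0 0 0 0 0 0.9 150;0 0 0 0 0 0.6 150;0 0 0 0 0 0 150;0 0 0 0 0 0 190;0 0 0 0 0 0 220;0 0 0 0 0 0 230;0 0 0 0 0 0 230;0 0 0 0 0 0 230;0 0 0 0 0 0 230",
  grip_force=50,
)

```text
time_s: 17.87
position: [0.5002, -0.0978, -0.0187]
tool_rot: [[-0.004, 1.0, -0.001], [1.0, 0.004, -0.0], [-0.0, -0.001, -1.0]]
ft_force: [0.3, 0.7, 0.3]
grip_width: 0.0138
gripper_force: 48.8
```

Emit:
jog_arm(
  plan="0 0 0 0.3 0 0 230;0 0 0 0.8 0 0 230;0 0 0 1.3 0 0 230;0 0 0 1.5 0 0 230;0 0 0 1.5 0 0 230;0 0 0 1.5 0 0 230;0 0 0 1.5 0 0 230;0 0 0 1.3 0 0 230;0 0 0 0.8 0 0 230;0 0 0 0.4 0 0 230",
)

```text
time_s: 18.7
position: [0.5001, 0.0108, -0.0186]
tool_rot: [[-0.006, 1.0, 0.001], [1.0, 0.006, -0.003], [-0.003, 0.001, -1.0]]
ft_force: [-0.5, -12.7, 0.7]
grip_width: 0.0139
gripper_force: 49.1
```

Emit:
jog_arm(
  plan="0 0 0 0 0 0 230;0 0 0 0 0 0 230",
)

```text
time_s: 18.87
position: [0.4999, 0.0112, -0.0187]
tool_rot: [[-0.005, 1.0, -0.0], [1.0, 0.005, -0.001], [-0.001, -0.0, -1.0]]
ft_force: [0.2, -4.2, 0.6]
grip_width: 0.0136
gripper_force: 49.2
```

```bash
cat > hk.py <<'E'
from h import *
o=env.observe(); print(np.round(o["position"],4),o["ft_force"],o["time_s"])
im=cam("wrist"); P=cloud(im)
for q in ("blade_end","cut_line"):
  for r in models.tip_of("wrist",q)[:1]: u,v=r["at"]; print(q,np.round(r["at"],1),round(r["confidence"],2),np.round(world(im,u,v),4),np.round(world(im,u,v,.0225 if q=="blade_end" else .027),4))
hsv=cv2.cvtColor(im["pixels"],cv2.COLOR_RGB2HSV); b=(hsv[...,0]>95)&(hsv[...,0]<130)&(hsv[...,1]>100)&(abs(P[...,0]-.555)<.010)&(abs(P[...,1]-.02)<.03)&(P[...,2]>.02)&(P[...,2]<.036)
v,u=np.nonzero(b); print("blue",len(u))
if len(u):
    uc=int(np.median(u)); g=im["pixels"][:,uc-4:uc+5].mean((1,2)); print(uc,v.min(),v.max(),[(k,round(g[k]),round(world(im,uc,k,.027)[1],4)) for k in range(v.min(),v.max()+1)])
m=(P[...,2]>.012)&(P[...,2]<.037)&(abs(P[...,0]-.4995)<.005)&(P[...,1]>-.03)&(P[...,1]<.06); q=P[m]
print("front",np.percentile(q[:,1],[90,97,99.5]) if len(q) else None)
E
python3 hk.py
```

```text
[ 0.4999  0.0112 -0.0187] [ 0.18211957 -4.1810049   0.62949002] 18.8667
blade_end [317.8 311.6] 0.77 [0.4997 0.0132 0.0245] [0.4997 0.012  0.0225]
cut_line [448.6 301.4] 0.92 [0.5566 0.0207 0.0279] [0.557  0.0202 0.027 ]
blue 2084
446 278 324 [(278, 39, np.float64(0.0315)), (279, 38, np.float64(0.0311)), (280, 39, np.float64(0.0306)), (281, 40, np.float64(0.0301)), (282, 38, np.float64(0.0296)), (283, 38, np.float64(0.0292)), (284, 39, np.float64(0.0287)), (285, 39, np.float64(0.0282)), (286, 37, np.float64(0.0277)), (287, 39, np.float64(0.0272)), (288, 39, np.float64(0.0268)), (289, 38, np.float64(0.0263)), (290, 39, np.float64(0.0258)), (291, 38, np.float64(0.0253)), (292, 40, np.float64(0.0248)), (293, 39, np.float64(0.0243)), (294, 40, np.float64(0.0238)), (295, 39, np.float64(0.0234)), (296, 40, np.float64(0.0229)), (297, 39, np.float64(0.0224)), (298, 38, np.float64(0.0219)), (299, 33, np.float64(0.0214)), (300, 21, np.float64(0.0209)), (301, 11, np.float64(0.0204)), (302, 10, np.float64(0.0199)), (303, 10, np.float64(0.0194)), (304, 21, np.float64(0.0189)), (305, 32, np.float64(0.0184)), (306, 39, np.float64(0.0179)), (307, 40, np.float64(0.0174)), (308, 40, np.float64(0.0169)), (309, 39, np.float64(0.0164)), (310, 41, np.float64(0.0159)), (311, 41, np.float64(0.0154)), (312, 41, np.float64(0.0149)), (313, 40, np.float64(0.0144)), (314, 48, np.float64(0.0139)), (315, 71, np.float64(0.0134)), (316, 91, np.float64(0.0128)), (317, 99, np.float64(0.0123)), (318, 102, np.float64(0.0118)), (319, 104, np.float64(0.0113)), (320, 105, np.float64(0.0108)), (321, 108, np.float64(0.0103)), (322, 107, np.float64(0.0097)), (323, 108, np.float64(0.0092)), (324, 114, np.float64(0.0087))]
front [0.01344636 0.01373899 0.01402514]
```

Emit:
jog_arm(
  plan="0 0 0 0.2 0 0 230;0 0 0 0.3 0 0 230;0 0 0 0.25 0 0 230;0 0 0 0.1 0 0 230;0 0 0 0 0 0 230;0 0 0 0 0 0 230;0 0 0 0 0 0 230",
)

```text
time_s: 19.6
position: [0.4999, 0.0188, -0.0188]
tool_rot: [[-0.004, 1.0, -0.0], [1.0, 0.004, -0.002], [-0.002, -0.0, -1.0]]
ft_force: [-1.0, -8.6, -0.3]
grip_width: 0.0137
gripper_force: 49.2
```

```bash
python3 hk.py | cut -c1-900
```

```text
[ 0.4999  0.0188 -0.0188] [-1.00311957 -8.60907957 -0.34226953] 19.6
cut_line [445.9 317. ] 0.65 [0.5564 0.0206 0.0281] [0.5568 0.02   0.027 ]
blue 1993
444 294 339 [(294, 42, np.float64(0.0315)), (295, 37, np.float64(0.031)), (296, 38, np.float64(0.0305)), (297, 41, np.float64(0.03)), (298, 39, np.float64(0.0295)), (299, 38, np.float64(0.029)), (300, 40, np.float64(0.0285)), (301, 39, np.float64(0.028)), (302, 40, np.float64(0.0275)), (303, 37, np.float64(0.027)), (304, 39, np.float64(0.0265)), (305, 39, np.float64(0.026)), (306, 39, np.float64(0.0255)), (307, 39, np.float64(0.025)), (308, 40, np.float64(0.0245)), (309, 39, np.float64(0.024)), (310, 40, np.float64(0.0235)), (311, 38, np.float64(0.023)), (312, 39, np.float64(0.0225)), (313, 38, np.float64(0.022)), (314, 38, np.float64(0.0215)), (315, 29, np.float64(0.021)), (316, 16, np.float64(0.0205)), (317, 8, np.float64(0.02)), (318, 20, np.float64(0.0194)), (319, 52, np.float64(0.0189)), (320, 84, np.float64(0.0184)), (321, 102, np.float64(0.0179)), (322, 106, np.float64(0.0174)), (
front [0.02095196 0.02128765 0.02158937]
```

Emit:
jog_arm(
  plan="0 0 0 0 0 0 200;0 0 0 0 0 0 150;0 0 0 0 0 0 150;0 0 0 0 0 0 150;0 0 0 0 0 0 150;0 0 0 0 0 -1 150;0 0 0 0 0 -2 150;0 0 0 0 0 -3 150;0 0 0 0 0 -3 150;0 0 0 0 0 -3 150",
)

```text
time_s: 20.58
position: [0.4992, 0.02, 0.1024]
tool_rot: [[-0.004, 1.0, -0.002], [1.0, 0.004, 0.0], [0.0, -0.002, -1.0]]
ft_force: [-0.4, -0.3, -0.5]
grip_width: 0.0353
gripper_force: 0.0
```

Emit:
jog_arm(
  plan="0 0 0 -1 0 -2 150;0 0 0 -3 0 0 150;0 0 0 -3 0 0 150;0 0 0 -3 0 0 150;0 0 0 0 0 0 150;0 0 0 0 0 0 150",
)

```text
time_s: 21.08
position: [0.5, -0.0812, 0.121]
tool_rot: [[-0.002, 1.0, -0.001], [1.0, 0.002, 0.0], [0.0, -0.001, -1.0]]
ft_force: [0.7, 0.9, 0.1]
grip_width: 0.0352
gripper_force: 0.0
```

```bash
python3 hk.py | cut -c1-1200
python3 - <<'E'
from h import *
im=cam("wrist"); save(im,"w8"); P=cloud(im)
for c in (314,318): print([(v,np.round(P[v,c]*1000).astype(int).tolist()) for v in range(10,480,12)])
E
```

```text
[ 0.5    -0.0812  0.121 ] [0.65330542 0.89160497 0.14229632] 21.0833
blade_end [316.   97.5] 0.69 [0.4986 0.0183 0.0331] [0.4986 0.0189 0.0225]
cut_line [395.7  94.1] 0.7 [0.5571 0.021  0.0291] [0.5576 0.0212 0.027 ]
blue 869
393 78 111 [(78, 37, np.float64(0.032)), (79, 30, np.float64(0.0313)), (80, 31, np.float64(0.0307)), (81, 28, np.float64(0.03)), (82, 32, np.float64(0.0293)), (83, 31, np.float64(0.0287)), (84, 31, np.float64(0.028)), (85, 33, np.float64(0.0273)), (86, 30, np.float64(0.0267)), (87, 32, np.float64(0.026)), (88, 32, np.float64(0.0253)), (89, 30, np.float64(0.0246)), (90, 32, np.float64(0.024)), (91, 30, np.float64(0.0233)), (92, 28, np.float64(0.0226)), (93, 23, np.float64(0.0219)), (94, 12, np.float64(0.0212)), (95, 9, np.float64(0.0205)), (96, 23, np.float64(0.0199)), (97, 29, np.float64(0.0192)), (98, 29, np.float64(0.0185)), (99, 30, np.float64(0.0178)), (100, 32, np.float64(0.0171)), (101, 29, np.float64(0.0164)), (102, 31, np.float64(0.0157)), (103, 33, np.float64(0.015)), (104, 33, np.float64(0.0143)), (105, 31, np.float64(0.0136)), (106, 31, np.float64(0.0
[... 1333 characters left out ...]
0, [500, -3, 20]), (142, [500, -12, 21]), (154, [500, -21, 20]), (166, [500, -30, 21]), (178, [500, -40, 20]), (190, [500, -50, 22]), (202, [500, -60, 21]), (214, [500, -71, 20]), (226, [501, -82, 20]), (238, [501, -93, 20]), (250, [499, 4, 297]), (262, [501, -115, 20]), (274, [501, -126, 21]), (286, [501, -140, 19]), (298, [501, -144, 32]), (310, [501, -155, 35]), (322, [501, -159, 48]), (334, [501, -164, 58]), (346, [501, -170, 66]), (358, [501, -177, 72]), (370, [501, -189, 72]), (382, [501, -201, 72]), (394, [502, -282, 1]), (406, [502, -299, 1]), (418, [502, -316, 1]), (430, [500, -69, 233]), (442, [500, -69, 237]), (454, [500, -68, 241]), (466, [500, -68, 243]), (478, [500, -68, 246])]
```

```bash
python3 -c "
from h import *
print(job.close_job())"
```

```text
the job is handed in; nothing more can be done
None
```

The tape measure stands home in the dock, with its blade drawn out and locked about 1–2 mm short of the black line (6 mm allowed), and the job is handed in; the hand-in gave no verdict. The first closes missed because the fingertips sit about 36 mm behind the reported TCP, so I regripped lower.

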